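# Ready a nosing jar and uncap it

### The arm

A 6-joint arm with a two-finger parallel gripper is mounted at the origin on the work surface. World frame = base frame: x ahead of the robot, y to its left, z up, the work surface at z = 0. Lengths are in mm, angles in rad, forces in N, time in s.
With the tool pointing down it reaches from about 350 to 850 mm from the base axis. Payload 8.1 kg.
Tool frame: the origin (TCP) lies on the centre line of the jaws, within the pads' length; the fingertips stand bot.finger_overhang ahead of it and the grasp point (between the pads) lies 8 mm behind it (bot.finger_overhang is the distance from the TCP to the fingertips, in mm); z points along the fingers, y is the line along which they close (so a half turn about z gives the same grasp; the last joint's range is limited). The gripper opens to 85 mm and grips with 20 to 120 N. Pads are 22 mm wide; open, the fingers measure 114 mm over their backs; the gripper's body (76 mm by 85 mm) begins 54 mm behind the grasp point. The pads swing forward as they close: fully open they stand 13 mm farther back than shut.
Start: joints at [-1.238, 0.13, 1.488, -0, 1.523, -0.085], TCP at [243.47, -548.386, 242.292] pointing down, gripper open.
Joint ranges: [-2.96, 2.96], [-0.89, 2.26], [0.02, 2.5], [-1.34, 4.48], [0, 2.73], [-2.66, 2.66]. Speed limits (rad/s): [2.39, 2.39, 2.79, 3.14, 3.14, 3.14].

### API

Orientations are given as a rotation vector (axis times angle).
In Python, from cell import readout, viewer, bot gives the robot as it stands. The module is installed in compiled form; this text tells all that it offers.
- The arm moves only by the tool jog_arm, called after "Request:" as a command line: name --pt "numbers of a row" for each row, then --argument value for the rest. Schema: {"type":"object","properties":{"moves":{"type":"array","items":{"type":"array","prefixItems":[{"type":"array","items":{"type":"number"},"minItems":3,"maxItems":3},{"type":"array","items":{"type":"number"},"minItems":3,"maxItems":3},{"type":"number"}],"minItems":3,"maxItems":3},"minItems":1,"maxItems":10},"only":{"type":"string"},"quiet":{"type":"boolean"},"lines":{"type":"string"}},"required":["moves"],"additionalProperties":false}. moves is a list of rows, 1 to 10 of them, each written [[rx, ry, rz], [dx, dy, dz], opening]: a rotation vector rx, ry, rz in rad, then dx, dy, dz in units of 100 mm, then the finger opening in mm; each row shifts and turns the commanded pose from where the row before left it, along the tool's axes as they then stand; what a row does not reach is not made up. A row lasts 1/8 s, in which the tool goes at most 62.5 mm and 0.188 rad, less where a joint would pass 70% of its speed; a pose out of reach is approached as far as the arm can. The fingers move at their own pace and stop on an object; the grip force is fixed at half the most. Time passes only in rows, so rows that do not move let the fingers close. The tool returns the time, the measured TCP pose, the force, the opening and the grip force at its end. only (a regular expression) keeps the lines of the reply that match it, lines (a string "A,B") keeps lines A to B, and quiet returns only ok. Input that does not fit is refused with a message, and nothing moves.
- readout.get_obs(): the state, without advancing time (a new reading comes with each control period).
- viewer.get_image(name): name is "scene" or "top" or "wrist"; returns a dict with "img" (420x560x3 uint8, red, green, blue), "mtx" (3x3 intrinsics, pixels), "rvec" (rotation vector, rad) and "tvec" (3), from world to camera coordinates, as OpenCV has them. Camera axes: x right, y down, z forward; pixel columns grow to the right and rows downward; lengths in mm; the calibration is good to about 2 mm. The wrist camera is an equidistant fisheye: a pixel r from the principal point sees the ray r / f radians off the axis. A picture is of the moment at which its call begins. There is no depth.
- bot.hand_in(): hands the job in; it is judged then, once.
Trained networks look in a picture, given as the dict that the camera call returned (one of the last four; its "shot" number tells which), for a name from the list of things; names that differ only in an ending like _2 or _b are one class to them, and where a whole thing is asked for, a point or a joint stands for the part that bears it (a point fixed in the world has none). Each returns a list of dicts, best first, with "p" (0 to 1); they miss things now and then, are a little off and sometimes report something else, mostly with a low value. They report only what shows in the picture. A call takes as long as a camera call. They do not tell look-alikes from the thing itself.
- viewer.find_in(picture, query): "at" ([x, y, z] in mm, in the coordinates of the camera as it stood for that picture, good to about 4 mm: the middle of the surface that is visible of it).
The state is a dict: "t": time; "joint_positions": joint angles; "joint_vel": joint speeds; "joint_torque": joint torques, N m; "position": TCP position; "eef_rot": TCP orientation; "contact_force": force on the tool from outside, world axes, zero at the start; "torque": the same for the moment, N m; "opening": finger opening in mm; "finger_force": force on a finger pad.
Only numpy, scipy, OpenCV 4.12 (cv2) and the standard library are available. Lean on these libraries where they do the work, as an engineer would, in place of code of your own. Each camera call takes 0.05 s, during which the arm holds its last target. There are 200 camera calls.

### The job

Get the open jar of oak cubes ready for nosing. Pull the chest's top drawer out to its stop and leave it open, take the lid set out of it by the steel rim with the wooden cap riding along on top, and set it down in the jar's mouth gently, not dropped, until the rim sits flat on the jar; then lift the cap alone straight off, leaving the perforated nosing lid seated and the jar standing where it is. Finish holding the cap upright and still in the gripper, about 10 cm above the nosing lid and over it, ready to go back on, with the other jars and the wine glass left undisturbed.

Things in the scene. Friction and masses are not known exactly. Their poses are not given: they have to be found in the camera images.
- chest: wooden chest, two drawers one above the other, 220 deep x 300 wide x 194 mm high, fixed on the bench. Origin: centre of its underside; z up, drawer fronts face its own -x; place and yaw vary. Top drawer: open tray inside 175 deep x 258 wide, floor 107 mm above the bench, side walls up to 172, front panel up to 182 mm; the lid set stands in its front half, a small white bung at its +y end
- chest_drawer0 (a joint): travel in m of the TOP drawer: 0 shut, 0.1496 at its stop (fully out). It slides along the chest's -x, starts shut or up to 5 mm ajar, needs about 1 to 3 N and stays where it is left. The lower drawer stays shut
- chest_drawer0_handle (a point): middle of the top drawer's bar handle, moving with it: a level round steel bar 11 mm thick, 120 mm long, parallel to the chest's y, its axis 35 mm in front of the drawer front (29 mm free behind the bar), 156 mm above the bench, 38 mm below the chest's top; its posts stand 51 mm either side of the middle. The lower drawer has the same handle 85 mm below
- nosing_lid: inner lid of the lid set, round, about 160 g. Origin: centre of its underside, z up. From below: rubber plug 45 mm across (39 at its end), 12 mm long; steel rim 66 mm across from 12 to 22 mm above the origin, the place to grip the set; collar 45 mm across from 22 to 36 mm with sniffing holes on top. At the start it stands on its plug on the drawer's floor, cap on
- lid_seat (a point): centre of the underside of the nosing lid's rim, 12 mm above its origin; it meets jar_mouth when the lid is seated
- lid_top (a point): centre of the top of the nosing lid's rim, 22 mm above its origin; the cap's origin lies here when the cap is on
- cap: outer lid of the set, about 60 g: turned wooden cap sitting loosely (2 mm play all round) over the nosing lid's collar, not fastened. Origin: centre of its skirt's underside, z up. 58 mm across, 22 mm high, on top a knob 20 mm high (neck 14 mm across, head 18 mm across from 32 to 42 mm above the origin). The whole set, plug to knob, is 64 mm high
- jar: the open porcelain jar with oak cubes in it (about 550 g, loose), the only jar without a lid. Origin: centre of its underside, z up. 110 mm high; body 84 mm across up to 70 mm, shoulder, then from 86 mm up a neck 59 mm across; mouth 51 mm across inside. It stands in one of three places on the bench
- jar_mouth (a point): centre of the jar's mouth at the height of its rim, 110 mm above its origin
- jar_b: closed jar of the same set, cap on, in one of the other places; 84 mm across, 162 mm high with its knob. Origin: centre of its underside. To be left alone
- jar_c: another closed jar like jar_b, to be left alone
- glass: stemmed tasting glass, 64 mm across and 160 mm high, to the right behind the jars. Origin: centre of its foot. To be left alone
Not all that is in view belongs to the job. Leave any orange, purple or red look-alike of the jar alone.

How it is judged:
By the outcome, as a careful person would: the job done as asked, in the order asked, and still so for the second after the job is handed in, while the arm keeps its last pose, push and grip.
It also fails if it takes over 72 s, if anything falls off the work surface, if the arm or the gripper's body presses on something with over 40 N, if the wrist force passes 120 N, or if a joint passes its speed limit or range.

## Working session

There is one attempt and no reset: what is moved stays moved. The work goes in short steps, Python scripts to look and compute and a tool call to move; the robot and the scene stay as the last step left them, time stands still between calls to the robot, and variables do not carry over. Pictures are saved under pics/ and viewed, at most 10 in all, crops included, and the job is handed in when it is done.

```bash
mkdir -p pics; cat > h.py <<'E'
import numpy as np, cv2
from scipy.spatial.transform import Rotation as R
from cell import readout, viewer, bot
def toworld(p,d):
    return R.from_rotvec(np.ravel(d["rvec"])).inv().apply(np.asarray(p)-np.ravel(d["tvec"]))
def find(d,q,n=4,minp=0.2):
    for r in viewer.find_in(d,q)[:n]:
        if r["p"]>=minp:
            c=np.asarray(r["at"]); px=d["mtx"]@(c/c[2])
            print(q,"p%.2f"%r["p"],"world",np.round(toworld(c,d),1),"px",np.round(px[:2]))
def save(d,n): cv2.imwrite("pics/"+n,d["img"][:,:,::-1])
def st():
    o=readout.get_obs(); M=R.from_rotvec(o["eef_rot"]).as_matrix()
    print("t",o["t"],"pos",np.round(o["position"],1),"op",o["opening"],"F",np.round(o["contact_force"],1)); print(np.round(M,3)); print("q",np.round(o["joint_positions"],3)); return o,M
E
python3 - <<'E'
from h import *
st(); print(bot.finger_overhang)
a=viewer.get_image("scene"); b=viewer.get_image("top")
save(a,"scene0.png"); save(b,"top0.png")
for n,d in(("scene",a),("top",b)):
    print(n)
    for q in ["chest","chest_drawer0_handle","jar","glass","cap","nosing_lid"]: find(d,q)
E
```

```text
t 0.0 pos [ 243.3 -547.9  241.2] op 85.42486257449038 F [0.8 0.2 0. ]
[[ 0.914  0.406 -0.001]
 [ 0.406 -0.914  0.002]
 [ 0.    -0.002 -1.   ]]
q [-1.238  0.131  1.489 -0.     1.523 -0.085]
11.0
scene
chest p0.72 world [739.3 228.5 193.1] px [335. 346.]
chest_drawer0_handle p0.62 world [628.8 249.9 181.9] px [391. 312.]
jar p0.75 world [ 530.8 -108.    71.2] px [285. 204.]
jar p0.75 world [ 661.4 -155.5   83.8] px [227. 219.]
jar p0.71 world [ 378.  -189.8   73.5] px [307. 154.]
jar p0.69 world [492.4  20.5  69.1] px [337. 227.]
nosing_lid p0.31 world [ 661.3 -156.7   81.6] px [227. 220.]
top
chest p0.76 world [714.6 232.8 195.6] px [130. 105.]
chest p0.72 world [623.7 238.5 171.3] px [128. 156.]
chest_drawer0_handle p0.73 world [626.4 236.  171.1] px [129. 154.]
jar p0.89 world [ 357.6 -208.    77.1] px [352. 301.]
jar p0.89 world [609.8  -9.5  74.1] px [259. 177.]
jar p0.88 world [ 480.1 -265.3  118.1] px [385. 241.]
jar p0.87 world [ 633.9 -175.   118.6] px [341. 164.]
glass p0.69 world [ 633.1 -352.5  135.3] px [430. 166.]
```

View pics/scene0.png

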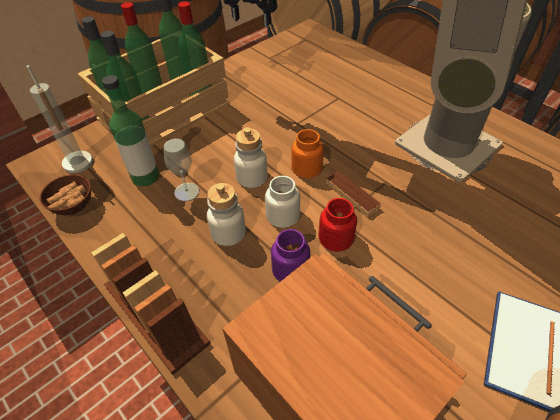

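View pics/top0.png

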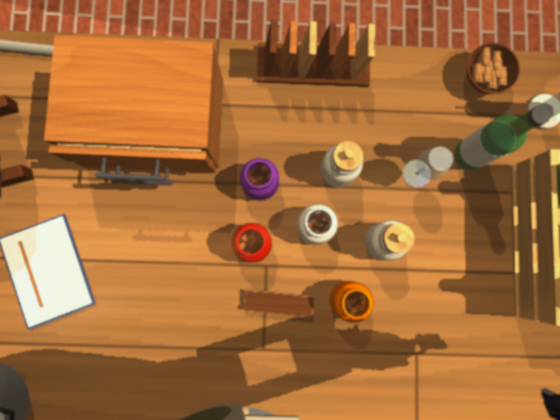

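The scene picture shows the white open jar at (283,200), in top at (319,224). Things that could be mistaken for it are orange (307,155), red (338,225) and purple (290,255), plus the closed white jars at (226,215) and (250,160). The chest is at top (135,100), with its handle bar at top (133,178). I choose the white jar without a lid and check it in a close crop.

```bash
cat >> h.py <<'E'
def ray(d,uv):
    M=R.from_rotvec(np.ravel(d["rvec"])).as_matrix(); c=-M.T@np.ravel(d["tvec"])
    v=M.T@np.linalg.inv(d["mtx"])@np.array([uv[0],uv[1],1.]); return c,v
def onplane(d,uv,z):
    c,v=ray(d,uv); return c+v*(z-c[2])/v[2]
E
python3 - <<'E'
from h import *
b=viewer.get_image("top")
im=b["img"][30:260,40:360,::-1]
cv2.imwrite("pics/crop1.png",cv2.resize(im,None,fx=2.5,fy=2.5,interpolation=cv2.INTER_CUBIC))
c,_=ray(b,(280,210)); print("cam",c)
for uv,z in [((54,37),194),((216,39),194),((212,152),194),((48,146),194),((320,222),110)]: print(uv,onplane(b,uv,z).round(1))
for i in range(2):
  a=viewer.get_image("scene"); find(a,"jar_mouth");find(a,"chest_drawer0_handle"); 
  b=viewer.get_image("top"); find(b,"jar_mouth",6);find(b,"chest_drawer0_handle")
E
```

```text
cam [ 429.38373804  -41.32012861 1075.60668187]
(54, 37) [842.8 385.2 194. ]
(216, 39) [852.1  79.4 194. ]
(212, 152) [631.7  76.5 194. ]
(48, 146) [631.9 378.4 194. ]
(320, 222) [ 515.1 -135.8  110. ]
jar_mouth p0.96 world [492.2  17.8  70.7] px [336. 226.]
jar_mouth p0.83 world [627.5   2.7  82.6] px [287. 254.]
jar_mouth p0.79 world [ 377.2 -188.5   71.1] px [307. 155.]
jar_mouth p0.65 world [ 530.  -110.8   73.9] px [284. 202.]
chest_drawer0_handle p0.80 world [627.8 254.6 182.3] px [394. 314.]
jar_mouth p0.95 world [472.1   0.8  75. ] px [252. 242.]
jar_mouth p0.93 world [ 355.9 -208.2   75.6] px [352. 302.]
jar_mouth p0.91 world [601.1  -4.1  79.1] px [257. 180.]
chest_drawer0_handle p0.69 world [626.4 236.  170.9] px [129. 155.]
jar_mouth p0.81 world [ 533.2 -114.2   73.3] px [282. 202.]
jar_mouth p0.62 world [492.6  17.9  68.2] px [336. 227.]
jar_mouth p0.60 world [624.6   2.   82. ] px [288. 253.]
jar_mouth p0.56 world [ 377.2 -189.4   72.2] px [307. 155.]
chest_drawer0_handle p0.84 world [628.5 255.  181.8] px [394. 315.]
jar_mouth p0.91 world [ 354.1 -206.1   77.2] px [351. 303.]
jar_mouth p0.85 world [ 515.3 -131.3   74.5] px [316. 223.]
jar_mouth p0.84 world [472.    2.8  77.5] px [251. 242.]
jar_mouth p0.60 world [602.8  -7.   77.6] px [258. 180.]
chest_drawer0_handle p0.62 world [626.9 235.  170.6] px [130. 154.]
```

View pics/crop1.png

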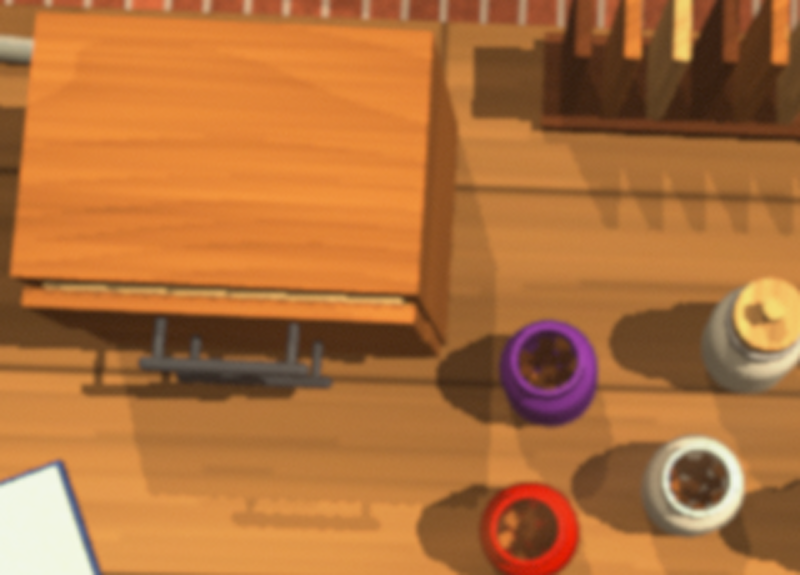

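The crop confirms the white open jar: its mouth is at crop (698,482), top px (319,223), with oak cubes inside. The top handle runs from crop (142,364) to (310,369), and the drawer is slightly ajar.

```bash
python3 - <<'E'
from h import *
b=viewer.get_image("top"); a=viewer.get_image("scene")
f=lambda u,v:(40+u/2.5,30+v/2.5)
P=[onplane(b,f(*p),194)[:2] for p in [(38,12),(433,28),(418,293),(12,277)]]
print(np.round(P,1)); 
for i in range(4):
    e=P[(i+1)%4]-P[i]; print(np.hypot(*e).round(1),np.degrees(np.arctan2(e[1],e[0])).round(2))
H=[onplane(b,f(*p),156) for p in [(142,364),(310,369)]]; print("handle",np.round(H,1),np.round((H[0]+H[1])/2,1), np.degrees(np.arctan2(*(H[0]-H[1])[[1,0]])))
print("mouth",onplane(b,f(698,482),110))
# white mouth ellipse fits: dark interior inside white ring
for n,d,c in(("top",b,(319,223)),("scene",a,(284,186))):
    g=d["img"].astype(int); x0,y0=c; s=g[y0-25:y0+25,x0-25:x0+25]
    m=((s.min(2)>120)).astype(np.uint8)
    inv=1-m; k,l,stt,cen=cv2.connectedComponentsWithStats(inv)
    for i in range(1,k):
        if stt[i][4]>30: print(n,stt[i],cen[i]+[x0-25,y0-25],onplane(d,cen[i]+[x0-25,y0-25],110).round(1))
cv2.imwrite("pics/crop2.png",np.vstack([cv2.resize(a["img"][280:340,355:445,::-1],None,fx=5,fy=5),cv2.resize(a["img"][165:225,240:330,::-1],None,fx=5,fy=5)]))
E
```

```text
[[847.3 383.3]
 [847.5  84.5]
 [640.4  85.9]
 [641.5 385. ]]
298.8 -89.96
207.1 179.62
299.2 89.8
205.8 -0.48
handle [[586.2 299.2 156. ]
 [586.8 171.1 156. ]] [586.5 235.2 156. ] 90.27298177011444
mouth [ 513.3922183  -134.21628543  110.        ]
top [   0    0   50   50 1499] [317.22615077 222.5323549 ] [ 513.8 -130.2  110. ]
top [ 14  12  23  24 444] [319.12837838 221.5472973 ] [ 515.9 -134.   110. ]
scene [   0    0   50   50 1905] [284.73753281 184.17742782] [ 512.9 -126.7  110. ]
scene [ 12  16  22  16 276] [281.5615942 184.4673913] [ 518.7 -131.   110. ]
```

View pics/crop2.png

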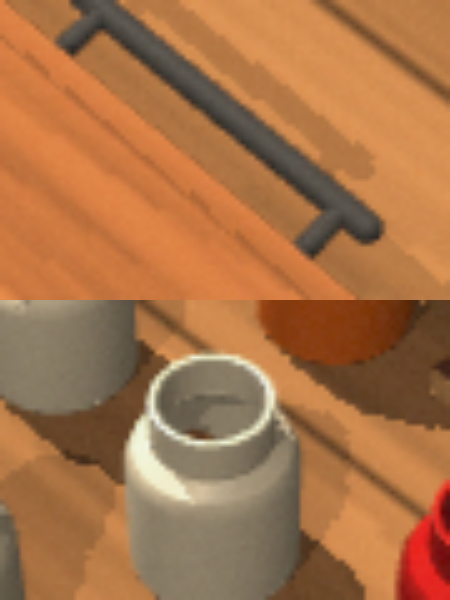

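The second crop shows the handle bar from scene px (371,282) to (430,325) and the white jar's mouth at scene px (282,185). The chest's yaw is about 0, the handle is at about (586,235,156) and the jar mouth is at about (515,-133). I'll turn so that the jaws close along world x and move over the handle.

The rows are not in the units I measure in: shifts go in units of 100 mm. I convert before sending: 56 mm is 0.56, 24 mm is 0.24.

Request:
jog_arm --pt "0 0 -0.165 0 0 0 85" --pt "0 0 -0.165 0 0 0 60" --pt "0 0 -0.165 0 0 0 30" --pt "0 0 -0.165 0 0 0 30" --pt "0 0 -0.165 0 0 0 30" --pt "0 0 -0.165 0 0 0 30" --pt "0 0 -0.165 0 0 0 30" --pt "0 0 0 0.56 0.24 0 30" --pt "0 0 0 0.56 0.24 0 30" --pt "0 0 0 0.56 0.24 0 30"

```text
refused: moves[0]: [0, 0, -0.165, 0, 0, 0, 85] is too long (schema: maxItems 3). Nothing was moved.
```

Nothing moved. I misread the format; it is rows with the three-number parts in brackets of their own. Resending.

Request:
jog_arm --moves '[[[0,0,-0.165],[0,0,0],85],[[0,0,-0.165],[0,0,0],60],[[0,0,-0.165],[0,0,0],30],[[0,0,-0.165],[0,0,0],30],[[0,0,-0.165],[0,0,0],30],[[0,0,-0.165],[0,0,0],30],[[0,0,-0.165],[0,0,0],30],[[0,0,0],[0.56,0.24,0],30],[[0,0,0],[0.56,0.24,0],30],[[0,0,0],[0.56,0.24,0],30]]'

```text
t: 2.7
position: [315.5, -378.7, 242.3]
eef_rot: [2.22, 2.223, 0.0]
contact_force: [0.8, -0.1, 0.3]
opening: 29.9
finger_force: 0.0
```

Request:
jog_arm --moves '[[[0,0,0],[0.56,0.24,0],30],[[0,0,0],[0.56,0.24,0],30],[[0,0,0],[0.56,0.24,0],30],[[0,0,0],[0.56,0.24,0],30],[[0,0,0],[0.56,0.24,0],30],[[0,0,0],[0.56,0.24,0],30],[[0,0,0],[0.56,0.24,0],30],[[0,0,0],[0.56,0.24,0],30],[[0,0,0],[0.56,0.24,0],30],[[0,0,0],[0.28,0.12,0],30]]'

```text
t: 3.95
position: [542.5, 155.3, 242.2]
eef_rot: [-2.216, -2.226, -0.001]
contact_force: [0.6, -0.3, 0.3]
opening: 29.8
finger_force: 0.0
```

```bash
python3 - <<'E'
from h import *
o,M=st()
d=viewer.get_image("wrist"); save(d,"w1.png"); print(d["mtx"])
find(d,"chest_drawer0_handle");find(d,"chest")
t=viewer.get_image("top");find(t,"chest_drawer0_handle")
E
```

```text
t 3.95 pos [542.5 155.3 242.2] op 29.76105549953608 F [ 0.6 -0.3  0.3]
[[-0.005  1.     0.   ]
 [ 1.     0.005  0.   ]
 [ 0.     0.    -1.   ]]
q [0.188 0.034 1.59  0.    1.517 0.183]
[[325.1922621    0.         277.63885244]
 [  0.         325.1922621  212.61446125]
 [  0.           0.           1.        ]]
chest_drawer0_handle p0.79 world [619.2 221.1 161. ] px [397. 132.]
chest p0.86 world [657.  216.6 193.7] px [485. 147.]
chest p0.69 world [673.9 238.7 129.7] px [461. 104.]
chest_drawer0_handle p0.63 world [625.1 129.8 168.2] px [186. 157.]
```

View pics/w1.png

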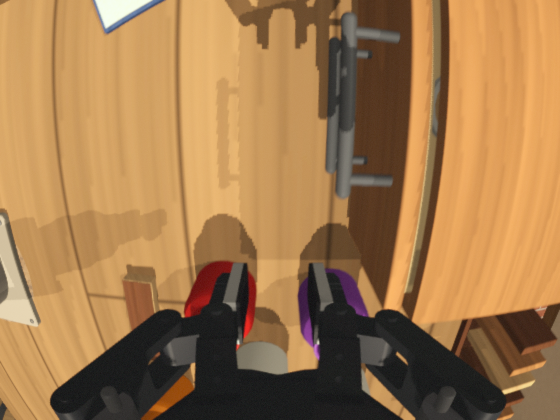

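The wrist picture shows the top handle bar from (348,18) to (343,193), with its posts at rows 36 and 181. The fingers are below at (240,270) and (316,270).

```bash
cat >> h.py <<'E'
def wplane(d,uv,z):
    K=d["mtx"]; x=(uv[0]-K[0,2])/K[0,0]; y=(uv[1]-K[1,2])/K[1,1]; th=np.hypot(x,y)
    v=np.array([x/th*np.sin(th),y/th*np.sin(th),np.cos(th)])
    M=R.from_rotvec(np.ravel(d["rvec"])).as_matrix(); c=-M.T@np.ravel(d["tvec"]); v=M.T@v
    return c+v*(z-c[2])/v[2]
def wproj(d,p):
    M=R.from_rotvec(np.ravel(d["rvec"])).as_matrix(); c=M@np.asarray(p,float)+np.ravel(d["tvec"])
    r=np.hypot(c[0],c[1]); th=np.arctan2(r,c[2]); return d["mtx"][:2,:2]@(c[:2]/r*th)+d["mtx"][:2,2]
E
python3 - <<'E'
from h import *
d=viewer.get_image("wrist")
A=wplane(d,(348,18),156);B=wplane(d,(343,193),156);print(A,B,(A+B)/2)
print("posts",wplane(d,(348,36),156),wplane(d,(343,181),156))
print("tips z?",[wplane(d,(u,268),z).round(1) for u in (240,316) for z in (231,238,225)])
E
```

```text
[589.15960372 298.04992592 156.        ] [588.71220808 176.0153483  156.        ] [588.9359059  237.03263711 156.        ]
posts [589.04837243 285.04401522 156.        ] [588.2089351  184.69870229 156.        ]
tips z? [array([523.9, 157.7, 231. ]), array([524.8, 161.5, 238. ]), array([523.1, 154.4, 225. ]), array([561.9, 157.8, 231. ]), array([561. , 161.6, 238. ]), array([562.7, 154.5, 225. ])]
```

In the tool's units: 30 mm is 0.3, 22 mm is 0.22.

Request:
jog_arm --moves '[[[0,0,0],[0.405,0.22,0],28],[[0,0,0],[0.405,0.22,0],28],[[0,0,0],[0,0,0.3],28],[[0,0,0],[0,0,0.4],28],[[0,0,0],[0,0,0.24],28],[[0,0,0],[0,0,0],0],[[0,0,0],[0,0,0],0],[[0,0,0],[0,0,0],0]]'

```text
t: 5.25
position: [586.4, 231.8, 149.0]
eef_rot: [2.22, 2.221, -0.0]
contact_force: [1.1, -6.3, 3.9]
opening: 8.9
finger_force: 58.7
```

Request:
jog_arm --moves '[[[0,0,0],[0,0,0],0],[[0,0,0],[0,-0.25,0],0],[[0,0,0],[0,-0.3,0],0]]'

```text
t: 5.62
position: [531.3, 232.3, 149.0]
eef_rot: [2.22, 2.221, 0.001]
contact_force: [2.2, -2.3, 7.2]
opening: 8.7
finger_force: 60.9
```

Request:
jog_arm --moves '[[[0,0,0],[0,-0.3,0],0],[[0,0,0],[0,-0.3,0],0],[[0,0,0],[0,-0.2,0],0],[[0,0,0],[0,-0.05,0],0],[[0,0,0],[0,-0.03,0],0],[[0,0,0],[0,0,0],0]]'

```text
t: 6.38
position: [443.3, 233.1, 148.9]
eef_rot: [2.219, 2.223, 0.001]
contact_force: [-1.5, -2.0, 6.7]
opening: 9.1
finger_force: 61.0
```

Request:
jog_arm --moves '[[[0,0,0],[0,-0.03,0],0],[[0,0,0],[0,-0.02,0],0],[[0,0,0],[0,0,0],0]]'

```text
t: 6.75
position: [442.8, 233.1, 149.1]
eef_rot: [2.216, 2.218, 0.013]
contact_force: [25.8, 2.3, -11.4]
opening: 8.9
finger_force: 59.6
```

In the tool's units: -10 mm is -0.1, 3 mm is 0.03.

Request:
jog_arm --moves '[[[0,0,0],[0,0.03,0],28],[[0,0,0],[0,0,0],28],[[0,0,0],[0,0,0],28],[[0,0,0],[0,0,-0.4],28],[[0,0,0],[0,0,-0.5],28],[[0,0,0],[-0.2,0.2,-0.1],40],[[0,0,0],[0,0,0],60]]'

```text
t: 7.62
position: [462.2, 212.5, 249.6]
eef_rot: [2.22, 2.221, 0.003]
contact_force: [-0.8, -0.4, 0.7]
opening: 56.9
finger_force: 0.0
```

```bash
python3 - <<'E'
from h import *
o,M=st()
d=viewer.get_image("wrist"); save(d,"w2.png")
for q in ["cap","nosing_lid","chest_drawer0_handle"]: find(d,q)
t=viewer.get_image("top")
for q in ["cap","nosing_lid"]: find(t,q)
s=viewer.get_image("scene")
for q in ["cap","nosing_lid"]: find(s,q)
cv2.imwrite("pics/combo.png",np.hstack([cv2.resize(d["img"][:,:,::-1],(800,600))]))
E
```

```text
t 7.625 pos [462.2 212.5 249.6] op 56.93684159860101 F [-0.8 -0.4  0.7]
[[-0.001  1.     0.002]
 [ 1.     0.001  0.   ]
 [ 0.     0.002 -1.   ]]
q [ 0.33  -0.124  1.73  -0.     1.533  0.33 ]
cap p0.80 world [547.9 251.8 149.9] px [395. 168.]
nosing_lid p0.75 world [528.4 260.1 129.5] px [362. 152.]
nosing_lid p0.25 world [612.1 253.8 137.7] px [475. 162.]
chest_drawer0_handle p0.58 world [569.  262.6 103.1] px [403. 144.]
cap p0.76 world [558.1 239.1 155. ] px [128. 191.]
nosing_lid p0.57 world [544.7 223.4 127.2] px [139. 200.]
cap p0.67 world [560.2 250.4 153.4] px [413. 295.]
nosing_lid p0.55 world [580.4 258.4 128.1] px [407. 312.]
```

View pics/combo.png

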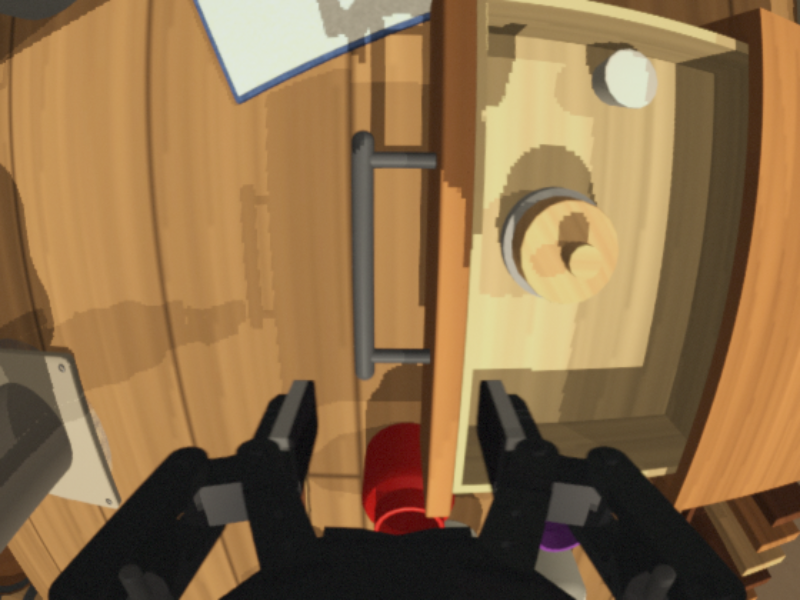

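The wrist picture (800 px wide) shows the drawer open. The lid set's cap disc is centred at (570,250), its knob at (587,260), and the steel rim shows at the left edge (502,243). The white bung is at (630,80).

```bash
python3 - <<'E'
from h import *
d=viewer.get_image("wrist"); f=lambda u,v:(u*.7,v*.7)
print("cap edges L,R,T,B",[wplane(d,f(*p),151).round(1) for p in [(521,248),(619,247),(568,197),(570,303)]])
print("knob",wplane(d,f(587,262),171))
print("rim L, topleft",[wplane(d,f(*p),129).round(1) for p in [(502,243),(552,187)]])
print("front panel top inner/outer",[wplane(d,f(*p),182).round(1) for p in [(478,250),(437,250)]])
print("drawer inner -y wall top, +y wall",[wplane(d,f(*p),172).round(1) for p in [(560,487),(620,15)]])
print("handle",wplane(d,f(363,255),156))
# predicted rim outlines for fitted centre, saved as overlay
import scipy.optimize as so
E
```

```text
cap edges L,R,T,B [array([525.4, 249.6, 151. ]), array([582.1, 252. , 151. ]), array([549.3, 277.3, 151. ]), array([556.2, 219.9, 151. ])]
knob [554.55099728 247.85051672 171.        ]
rim L, topleft [array([520.3, 247.7, 129. ]), array([547.7, 280.4, 129. ])]
front panel top inner/outer [array([497.2, 254.8, 182. ]), array([479. , 254.6, 182. ])]
drawer inner -y wall top, +y wall [array([562.1, 107.7, 172. ]), array([567. , 371.2, 172. ])]
handle [444.86397907 246.32624796 156.        ]
```

```bash
python3 - <<'E'
from h import *
d=viewer.get_image("wrist"); f=lambda u,v:(u*.7,v*.7)
M=R.from_rotvec(np.ravel(d["rvec"])).as_matrix(); print("cam",-M.T@np.ravel(d["tvec"]))
for z in (265,258,250,243,236,230): print(z,[wplane(d,f(*p),z).round(1) for p in [(294,381),(317,383),(480,382),(502,380)]])
E
```

```text
cam [461.41213355 297.54401144 379.84554133]
265 [array([432.4, 234.9, 265. ]), array([439. , 234.4, 265. ]), array([485.2, 234.8, 265. ]), array([491.6, 235.3, 265. ])]
258 [array([430.6, 231. , 258. ]), array([437.7, 230.5, 258. ]), array([486.7, 231. , 258. ]), array([493.4, 231.5, 258. ])]
250 [array([428.6, 226.7, 250. ]), array([436.1, 226.1, 250. ]), array([488.3, 226.6, 250. ]), array([495.5, 227.2, 250. ])]
243 [array([426.8, 222.9, 243. ]), array([434.7, 222.3, 243. ]), array([489.8, 222.8, 243. ]), array([497.4, 223.4, 243. ])]
236 [array([425., 219., 236.]), array([433.4, 218.5, 236. ]), array([491.2, 219. , 236. ]), array([499.2, 219.6, 236. ])]
230 [array([423.5, 215.8, 230. ]), array([432.2, 215.2, 230. ]), array([492.5, 215.7, 230. ]), array([500.8, 216.3, 230. ])]
```

Request:
jog_arm --moves '[[[0,0,-0.1745],[0,0,0],85],[[0,0,-0.1745],[0,0,0],85],[[0,0,-0.1745],[0,0,0],85],[[0,0,-0.1745],[0,0,0],85],[[0,0,-0.1745],[0,0,0],85],[[0,0,-0.1745],[0,0,0],85],[[0,0,-0.1745],[0,0,0],85],[[0,0,-0.1745],[0,0,0],85],[[0,0,-0.1745],[0,0,0],85]]'

```text
t: 9.35
position: [460.9, 213.1, 248.3]
eef_rot: [0.012, -3.142, -0.0]
contact_force: [1.2, -0.3, -0.2]
opening: 85.0
finger_force: 0.0
```

Request:
jog_arm --moves '[[[0,0,0],[-0.455,0.18,0],85],[[0,0,0],[-0.455,0.18,0],85],[[0,0,0],[0,0,0],85]]'

```text
t: 9.72
position: [553.3, 249.6, 245.4]
eef_rot: [0.002, -3.138, 0.002]
contact_force: [-1.1, -0.3, -0.0]
opening: 85.3
finger_force: 0.0
```

```bash
python3 - <<'E'
from h import *
o,M=st()
d=viewer.get_image("wrist"); save(d,"w3.png")
for q in ["cap","nosing_lid"]: find(d,q)
cv2.imwrite("pics/w3b.png",cv2.resize(d["img"][120:420,80:480,::-1],(800,600)))
E
```

```text
t 9.725 pos [553.3 249.6 245.4] op 85.2507808698877 F [-1.1 -0.3 -0. ]
[[-1.    -0.001 -0.004]
 [-0.001  1.    -0.001]
 [ 0.004 -0.001 -1.   ]]
q [ 0.339  0.151  1.46   0.     1.534 -1.233]
cap p0.70 world [551.  248.1 149.1] px [275. 216.]
cap p0.59 world [518.4 -97.9  48.6] px [-69. 151.]
cap p0.51 world [551.1 232.9 106.5] px [258. 200.]
nosing_lid p0.95 world [528.2 249.6 129.4] px [277. 180.]
```

View pics/w3b.png

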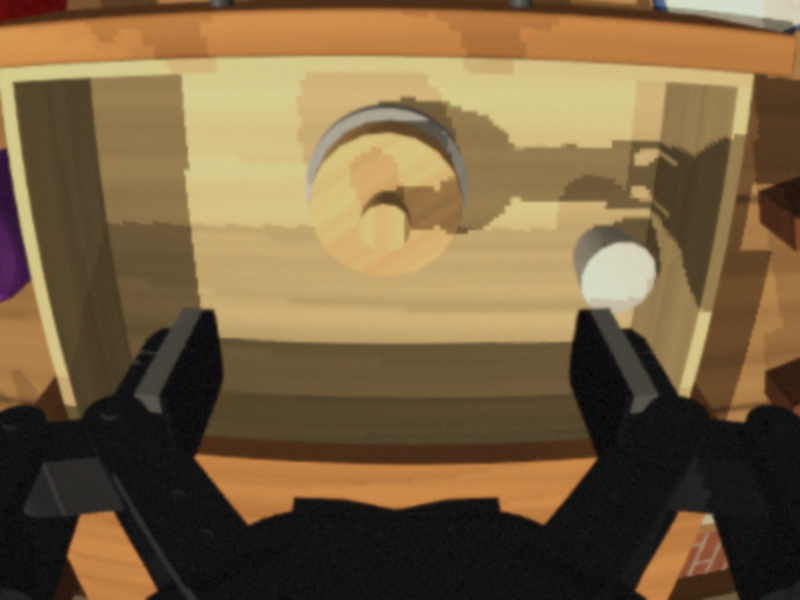

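The crop shows the lid set with the rim from (307,185) to (467,190), the top of the rim at (388,103), the cap disc centred at (386,204) and the fingers on both sides.

```bash
python3 - <<'E'
from h import *
d=viewer.get_image("wrist"); f=lambda u,v:(80+u*.5,120+v*.5)
print("rim L,R,T",[wplane(d,f(*p),129).round(1) for p in [(307,185),(467,185),(388,103)]])
print("cap L,R,far,near",[wplane(d,f(*p),151).round(1) for p in [(308,206),(464,206),(386,131),(386,277)]])
print("knob",wplane(d,f(384,228),171))
for u in ((218,320),(572,320)): print("tip",[wplane(d,f(*u),z).round(1) for z in (245,240,235,230)])
E
```

```text
rim L,R,T [array([554.8, 213.6, 129. ]), array([554.7, 279.2, 129. ]), array([520.6, 246.9, 129. ])]
cap L,R,far,near [array([555.6, 216.8, 151. ]), array([555.5, 275.8, 151. ]), array([526.4, 246.4, 151. ]), array([585.5, 246.2, 151. ])]
knob [556.12180057 245.88031904 171.        ]
tip [array([550.1, 206. , 245. ]), array([553.2, 204.4, 240. ]), array([556.2, 202.8, 235. ]), array([559.2, 201.2, 230. ])]
tip [array([550. , 293.3, 245. ]), array([553.1, 295. , 240. ]), array([556.1, 296.6, 235. ]), array([559.1, 298.2, 230. ])]
```

Request:
jog_arm --moves '[[[0,0,0],[-0.01,-0.028,0.2],85],[[0,0,0],[0,0,0.4],85],[[0,0,0],[0,0,0.36],85],[[0,0,0],[0,0,0.1],85],[[0,0,0],[0,0,0.05],85],[[0,0,0],[0,0,0],85]]'

```text
t: 10.68
position: [553.5, 246.6, 138.6]
eef_rot: [-0.003, 3.14, 0.001]
contact_force: [-0.3, -0.4, -0.3]
opening: 84.8
finger_force: 0.0
```

```bash
python3 -c "
from h import *
st()"
```

```text
t 10.675 pos [553.5 246.6 138.6] op 84.84891763636817 F [-0.3 -0.4 -0.3]
[[-1.    -0.002  0.002]
 [-0.002  1.     0.001]
 [-0.002  0.001 -1.   ]]
q [ 0.335  0.214  1.587  0.     1.338 -1.238]
```

In the tool's units: 7 mm is 0.07, 6 mm is 0.06.

Request:
jog_arm --moves '[[[0,0,0],[0,0,0.07],85],[[0,0,0],[0,0,0.06],85],[[0,0,0],[0,0,0],75],[[0,0,0],[0,0,0],72]]'

```text
t: 11.18
position: [552.9, 246.4, 124.3]
eef_rot: [0.003, -3.142, 0.0]
contact_force: [-0.0, -0.2, -0.1]
opening: 71.9
finger_force: 0.0
```

Request:
jog_arm --moves '[[[0,0,0],[0,0,0],69],[[0,0,0],[0,0,0],66],[[0,0,0],[0,0,0],60],[[0,0,0],[0,0,0],60],[[0,0,0],[0,0,0],60]]'

```text
t: 11.8
position: [553.7, 246.5, 125.4]
eef_rot: [-0.003, 3.14, 0.001]
contact_force: [0.3, -0.9, 5.3]
opening: 63.3
finger_force: 66.3
```

Request:
jog_arm --moves '[[[0,0,0],[0,0,-0.05],50],[[0,0,0],[0,0,-0.15],50],[[0,0,0],[0,0,-0.3],50],[[0,0,0],[0,0,-0.4],50],[[0,0,0],[0,0,-0.3],50],[[0,0,0],[0,0,-0.05],50],[[0,0,0],[0,0,0],50]]'

```text
t: 12.68
position: [552.7, 246.4, 248.8]
eef_rot: [0.003, -3.141, 0.0]
contact_force: [0.5, 0.1, -2.3]
opening: 63.2
finger_force: 66.2
```

```bash
python3 - <<'E'
from h import *
o,M=st()
d=viewer.get_image("wrist"); save(d,"w4.png")
find(d,"cap");find(d,"nosing_lid");find(d,"jar_mouth")
cv2.imwrite("pics/w4b.png",cv2.resize(d["img"][120:420,80:480,::-1],(800,600)))
E
```

```text
t 12.675 pos [552.7 246.4 248.8] op 63.18166080432394 F [ 0.5  0.1 -2.3]
[[-1.    -0.002 -0.   ]
 [-0.002  1.    -0.   ]
 [ 0.    -0.    -1.   ]]
q [ 0.335  0.142  1.464  0.     1.536 -1.238]
cap p0.64 world [543.8 252.3 273.3] px [291. 303.]
nosing_lid p0.95 world [521.  247.1 253.8] px [278. 230.]
nosing_lid p0.30 world [520.3 -94.5  50. ] px [-61. 153.]
jar_mouth p0.71 world [602.5   8.1  82.6] px [ 38. 241.]
jar_mouth p0.63 world [466.5  23.5  81.1] px [20. 96.]
jar_mouth p0.61 world [520.3 -97.1  51.9] px [-65. 153.]
```

View pics/w4b.png

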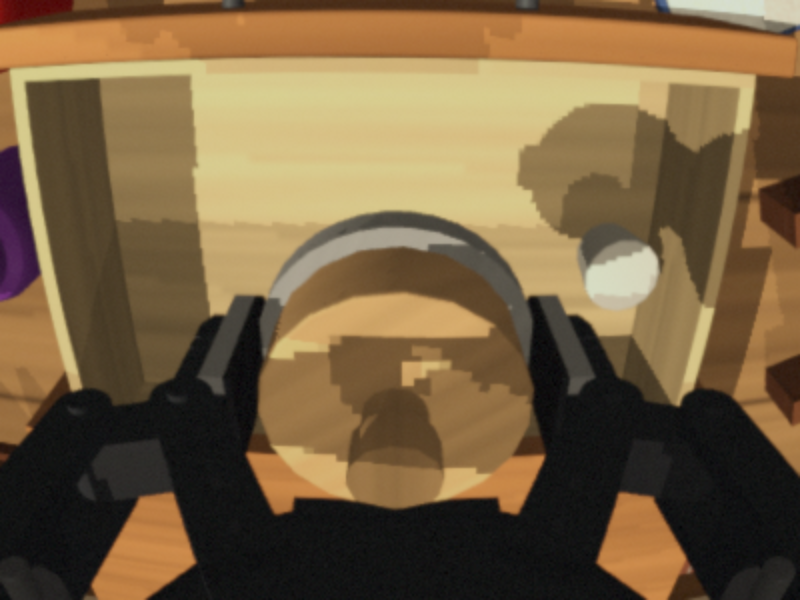

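The crop shows the set held level by the rim with the cap riding on top, and the drawer empty but for the bung. Next I move so that the wrist camera looks down on the white jar.

In the tool's units: -50 mm is -0.5, -40 mm is -0.4.

Request:
jog_arm --moves '[[[0,0,0],[-0.02,-0.2,0],50],[[0,0,0],[-0.05,-0.4,0],50],[[0,0,0],[-0.06,-0.5,0],50],[[0,0,0],[-0.06,-0.5,0],50],[[0,0,0],[-0.06,-0.5,0],50],[[0,0,0],[-0.06,-0.5,0],50],[[0,0,0],[-0.06,-0.5,0],50],[[0,0,0],[-0.05,-0.4,0],50],[[0,0,0],[-0.03,-0.2,0],50],[[0,0,0],[-0.02,-0.09,0],50]]'

```text
t: 14.12
position: [600.2, -133.7, 248.8]
eef_rot: [0.0, -3.141, -0.001]
contact_force: [-0.1, 0.0, -1.8]
opening: 63.1
finger_force: 66.2
```

Request:
jog_arm --moves '[[[0,0,0],[0,0,0],50],[[0,0,0],[0,0,0],50]]'

```text
t: 14.38
position: [600.6, -131.2, 249.3]
eef_rot: [0.005, -3.141, -0.001]
contact_force: [0.1, 0.5, -2.3]
opening: 63.6
finger_force: 66.2
```

```bash
python3 - <<'E'
from h import *
o,M=st()
d=viewer.get_image("wrist"); save(d,"w5.png")
find(d,"cap");find(d,"nosing_lid");find(d,"jar_mouth")
cv2.imwrite("pics/w5b.png",cv2.resize(d["img"][60:420,40:520,::-1],(800,600),interpolation=cv2.INTER_CUBIC))
E
```

```text
t 14.375 pos [ 600.6 -131.2  249.3] op 63.551585494989 F [ 0.1  0.5 -2.3]
[[-1.    -0.003 -0.   ]
 [-0.003  1.     0.   ]
 [ 0.     0.    -1.   ]]
q [-0.299  0.167  1.435  0.     1.54  -1.873]
cap p0.78 world [ 593.6 -127.4  273.6] px [286. 308.]
nosing_lid p0.75 world [ 569.5 -131.2  253.4] px [276. 230.]
jar_mouth p0.69 world [603.3 -14.4  72.9] px [396. 193.]
jar_mouth p0.63 world [ 400.9 -208.2   18.4] px [195. -31.]
jar_mouth p0.60 world [ 517.  -133.9   75.2] px [274. 100.]
jar_mouth p0.55 world [472.5  -9.7  82.5] px [425.  43.]
```

View pics/w5b.png

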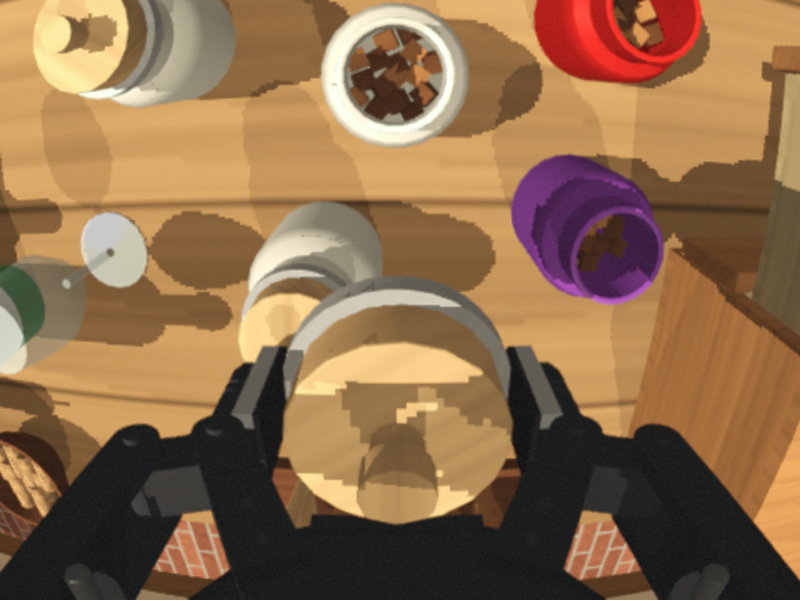

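The picture shows the white jar's mouth from (346,72) to (454,72), top (400,22), bottom (400,127). The set is held in front with the rim's far edge at (397,290), and a closed jar lies below it.

```bash
python3 - <<'E'
from h import *
from scipy.optimize import least_squares
d=viewer.get_image("wrist"); f=lambda u,v:(40+u*.6,60+v*.6)
E=[wplane(d,f(*p),110) for p in [(346,74),(455,74),(400,22),(400,128)]]
print("mouth edges",np.round(E,1), "c",(E[2][0]+E[3][0])/2,(E[0][1]+E[1][1])/2)
# brightness edge fit along radial lines from guess, inner edge white->dark
g=d["img"].min(2).astype(float); c0=np.array([(E[2][0]+E[3][0])/2,(E[0][1]+E[1][1])/2]); pts=[];pout=[]
for a in np.linspace(0,2*np.pi,72,endpoint=False):
    rr=np.arange(18,52,.5); v=[]
    for r in rr:
        u=wproj(d,[c0[0]+r*np.cos(a),c0[1]+r*np.sin(a),110]); v.append(cv2.getRectSubPix(g.astype(np.float32),(1,1),(float(u[0]),float(u[1])))[0,0])
    v=np.convolve(v,np.ones(3)/3,'same'); i=np.argmax(np.diff(v)[5:30])+5; pts.append((c0[0]+rr[i]*np.cos(a),c0[1]+rr[i]*np.sin(a)))
pts=np.array(pts)
s=least_squares(lambda p:np.hypot(*(pts-p[:2]).T)-p[2],[*c0,25.5],loss="soft_l1",f_scale=1); print("fit",s.x.round(2),np.abs(s.fun).mean())
z=d and readout.get_obs()["position"][2]
for dz in(3.6,): print("rim top far",wplane(d,f(397,290),z+dz),"rim bottom far",wplane(d,f(397,278),z+dz-10))
print(readout.get_obs()["position"])
E
```

```text
mouth edges [[ 517.2 -155.7  110. ]
 [ 516.9 -102.   110. ]
 [ 491.2 -129.2  110. ]
 [ 544.4 -129.   110. ]] c 517.8325961790583 -128.85575092832715
fit [ 517.4  -132.09   24.89] 0.5313354711320991
rim top far [ 571.39667305 -130.82436249  253.01380736] rim bottom far [ 572.03142992 -130.79429694  243.01380736]
[ 600.61470211 -131.78824294  249.41380736]
```

The rows are not in the units I measure in: shifts go in units of 100 mm. I convert before sending: 40 mm is 0.4, 30 mm is 0.3.

Request:
jog_arm --moves '[[[0,0,0],[0.2,0,0],50],[[0,0,0],[0.4,0,0],50],[[0,0,0],[0.256,0,0.1],50],[[0,0,0],[0,0,0.3],50],[[0,0,0],[0,0,0.35],50],[[0,0,0],[0,0,0.25],50],[[0,0,0],[0,0,0.09],50],[[0,0,0],[0,0,0],50],[[0,0,0],[0,0,0],50]]'

```text
t: 15.75
position: [515.9, -132.9, 141.8]
eef_rot: [-0.003, 3.139, -0.001]
contact_force: [-0.3, 0.6, -1.6]
opening: 63.3
finger_force: 66.3
```

```bash
python3 - <<'E'
from h import *
o,M=st()
d=viewer.get_image("wrist"); t=viewer.get_image("top"); s=viewer.get_image("scene")
rs=lambda im:cv2.resize(im,(400,300),interpolation=cv2.INTER_CUBIC)[:,:,::-1]
S=s["img"][130:235,212:352]; T=t["img"][168:273,250:390]
big=cv2.resize(S,(800,600),interpolation=cv2.INTER_CUBIC)[:,:,::-1]
top=rs(T); w=rs(d["img"][150:375,130:430])
cv2.imwrite("pics/m1.png",np.vstack([np.hstack([rs(S),top]),np.hstack([w,rs(d["img"])])]))
cv2.imwrite("pics/s_hover.png",s["img"][:,:,::-1]);cv2.imwrite("pics/t_hover.png",t["img"][:,:,::-1]);cv2.imwrite("pics/w_hover.png",d["img"][:,:,::-1])
# body-fit of jar from earlier wrist view w5
for q in("nosing_lid","cap","jar"): find(s,q)
E
```

```text
t 15.75 pos [ 515.9 -132.9  141.8] op 63.29204490883769 F [-0.3  0.6 -1.6]
[[-1.    -0.002  0.002]
 [-0.002  1.    -0.001]
 [-0.002 -0.001 -1.   ]]
q [-0.348  0.018  1.793  0.     1.328 -1.921]
nosing_lid p0.58 world [ 546.3 -121.6  142.7] px [275. 183.]
cap p0.71 world [ 528.3 -125.9  165.5] px [280. 170.]
jar p0.88 world [ 535.9 -101.4   62.5] px [285. 209.]
jar p0.86 world [627.9  -1.5  83.1] px [286. 253.]
jar p0.84 world [ 362.3 -179.4   78.9] px [314. 152.]
jar p0.70 world [492.4  18.6  69.9] px [337. 227.]
```

View pics/m1.png

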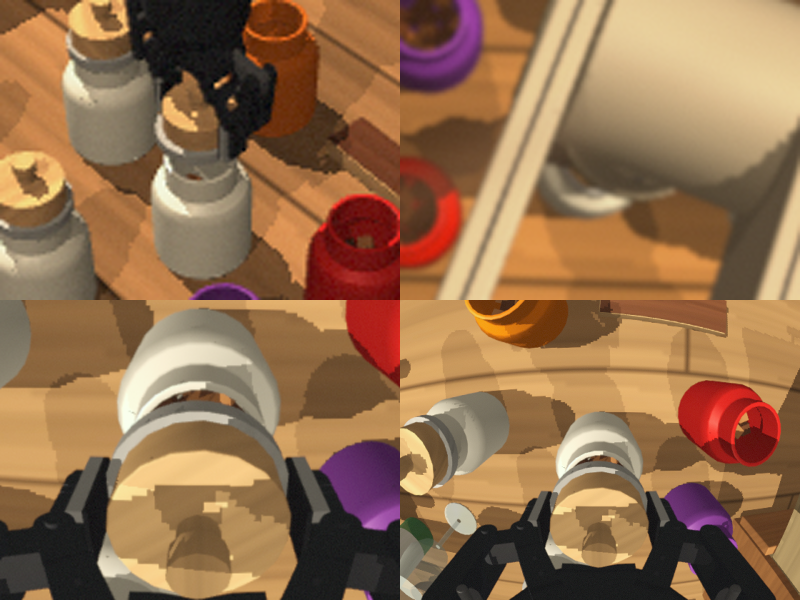

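The mosaic shows the set hovering over the jar with the cap on. In the wrist view, rim and body centre columns agree (199 against 198), so y is aligned. The scene view (crop scale 2.86) has the jar body from 152 to 253 and the rim's left edge at 154, so I'll check x there by projection.

```bash
python3 - <<'E'
from h import *
s=viewer.get_image("scene"); o=readout.get_obs(); p=o["position"]; print(p.round(1))
def pr(P): return cv2.projectPoints(np.float64(P).reshape(-1,3),np.ravel(s["rvec"]),np.ravel(s["tvec"]),s["mtx"],None)[0].reshape(-1,2)
a=np.linspace(0,2*np.pi,180)
def circ(x,y,z,r): return pr(np.c_[x+r*np.cos(a),y+r*np.sin(a),z+0*a])
crop=lambda q:(q-[212,130])*400/140
def ext(c): c=crop(c); return c.min(0).round(1),c.max(0).round(1)
X,Y=517.4,-131.5
print("jac px/mm (crop)",crop(pr([[X+1,Y,110],[X,Y+1,110],[X,Y,111]]))-crop(pr([[X,Y,110]])))
for n,z,r in(("foot",5,42),("body70",70,42),("mouth",110,29.5)): print(n,ext(circ(X,Y,z,r)))
zt=p[2]+3.6
for n,z,r in(("rimtop",zt,33),("rimbot",zt-10,33),("captop",zt+22,29)): print(n,ext(circ(p[0]+2,p[1],z,r)))
# measured extents along rows
g=s["img"].astype(int); sat=g.max(2)-g.min(2)
for cy in (112,117,145,150,158,165,185,200,220,240):
    y=int(round(130+cy*.35)); row=sat[y,212+45:212+95]; br=g[y,257:307].max(1)
    print(cy,y," ".join("%d/%d"%(a_,b_) for a_,b_ in zip(row[::1],br[::1])) if cy in(150,158,200) else "", "lowsat cols crop",[round((c+257.5-212)*400/140) for c in np.where((row<40)&(br>90))[0]][:1],[round((c+257.5-212)*400/140) for c in np.where((row<40)&(br>90))[0]][-1:])
E
```

```text
[ 515.1 -132.7  140.7]
jac px/mm (crop) [[-0.92092033  0.63170962]
 [ 0.85413117  0.66282691]
 [-0.01860098 -0.86342522]]
foot (array([152.6, 201.5]), array([250.1, 276.8]))
body70 (array([149.1, 150.7]), array([251.4, 227.1]))
mouth (array([162.5, 128. ]), array([236.6, 182. ]))
rimtop (array([155.5,  93.4]), array([240.6, 154.1]))
rimbot (array([156.1, 102.5]), array([240.5, 163.1]))
captop (array([159.6,  76.5]), array([235.7, 129.9]))
112 169  lowsat cols crop [130] [153]
117 171  lowsat cols crop [130] [153]
145 181  lowsat cols crop [130] [221]
150 182 32/124 30/121 30/121 32/113 29/109 26/107 28/103 36/89 64/109 65/108 68/109 47/106 23/101 21/99 29/131 46/214 46/218 45/219 46/219 36/133 53/114 59/123 68/123 75/127 67/119 67/120 71/121 70/122 59/118 46/114 29/115 13/74 17/92 16/86 16/83 8/37 4/25 1/25 9/11 5/25 1/21 52/93 108/176 112/184 111/181 113/178 107/178 109/177 62/98 50/74 lowsat cols crop [130] [221]
158 185 34/126 32/122 38/152 36/102 59/102 64/103 64/105 65/106 66/110 68/113 67/115 67/110 36/204 34/239 28/129 20/96 19/98 21/101 20/101 22/104 23/107 21/99 20/102 20/104 22/104 20/100 20/101 21/98 18/94 21/95 18/93 14/71 20/103 18/88 16/80 10/57 8/28 15/61 61/110 86/138 103/164 109/176 109/177 109/179 109/180 111/180 114/183 112/183 111/180 110/179 lowsat cols crop [130] [221]
165 188  lowsat cols crop [167] [236]
185 195  lowsat cols crop [156] [250]
200 200 97/159 99/161 103/167 106/168 102/171 57/94 62/102 59/119 46/166 50/192 53/206 56/230 32/242 32/243 32/242 35/243 35/243 35/243 48/191 46/171 42/154 39/142 36/138 39/139 37/139 37/139 35/136 35/132 35/132 37/134 39/149 43/168 45/169 44/168 44/164 41/162 42/162 39/160 39/156 35/132 30/121 27/107 24/95 90/157 115/189 116/189 114/182 111/177 109/176 107/172 lowsat cols crop [164] [250]
220 207  lowsat cols crop [159] [250]
240 214  lowsat cols crop [159] [247]
```

```bash
python3 - <<'E'
import cv2
g=cv2.imread("pics/s_hover.png").astype(int)
for y in range(170,184): print(y," ".join("%d/%d"%(p.max()-p.min(),p.max()) for p in g[y,260:276]))
E
```

```text
170 31/120 31/114 27/110 28/105 26/104 22/93 25/87 37/174 59/178 105/196 129/235 132/241 134/242 132/242 131/243 130/243
171 29/119 29/114 28/108 26/102 25/98 25/93 27/113 45/212 55/206 69/146 127/228 132/241 132/241 132/241 131/242 132/242
172 30/117 30/111 30/111 25/102 25/99 24/95 28/116 45/207 52/201 66/143 70/126 122/214 130/240 132/243 132/242 132/243
173 32/115 27/113 29/109 25/104 24/100 25/96 40/179 47/217 53/201 69/140 69/121 70/123 113/199 130/239 130/242 131/242
174 29/115 32/112 28/108 28/101 25/96 26/97 40/175 44/214 54/204 67/141 72/126 68/115 70/123 74/131 114/204 125/237
175 30/115 30/111 27/111 27/103 28/100 25/95 34/151 47/216 47/219 63/150 69/122 69/119 67/116 68/115 69/125 76/137
176 30/117 29/114 26/107 27/101 25/97 24/96 33/150 44/217 43/220 57/181 64/128 68/120 64/114 67/116 70/120 70/119
177 29/117 30/116 27/107 28/105 25/97 26/95 25/106 43/207 47/219 46/217 59/138 69/120 64/117 66/113 66/116 69/118
178 31/117 28/111 26/106 27/104 24/96 24/95 25/102 34/161 47/213 42/212 50/166 63/124 66/116 65/118 66/115 65/118
179 28/114 28/112 25/108 26/99 24/93 25/94 24/96 22/110 39/185 46/218 46/220 49/198 59/131 67/121 65/118 68/117
180 32/118 29/111 31/106 27/103 26/97 23/93 42/81 21/104 22/111 38/186 46/219 45/220 46/187 53/130 67/116 70/120
181 33/116 30/113 30/109 26/100 23/96 41/84 63/104 47/106 22/101 22/108 38/185 45/219 45/219 47/219 51/195 56/131
182 30/113 28/109 28/105 27/102 35/91 65/104 65/109 66/108 44/105 24/101 19/101 29/131 40/186 44/217 45/219 46/220
183 31/117 27/111 24/105 45/105 63/107 67/115 68/112 68/109 65/109 36/100 22/96 21/97 20/108 27/136 40/185 45/214
```

Request:
jog_arm --moves '[[[0,0,0],[0.02,0.003,0.03],50],[[0,0,0],[0,0,0.04],50],[[0,0,0],[0,0,0.04],50],[[0,0,0],[0,0,0.03],50],[[0,0,0],[0,0,0],50]]'

```text
t: 16.73
position: [512.7, -132.3, 125.8]
eef_rot: [0.003, -3.141, -0.0]
contact_force: [0.2, -0.0, -2.4]
opening: 63.0
finger_force: 66.3
```

Request:
jog_arm --moves '[[[0,0,0],[0,0,0.03],50],[[0,0,0],[0,0,0.02],50],[[0,0,0],[0,0,0],50]]'

```text
t: 17.1
position: [512.8, -132.3, 121.0]
eef_rot: [0.003, -3.141, -0.0]
contact_force: [0.4, -0.7, -2.9]
opening: 62.9
finger_force: 66.3
```

Request:
jog_arm --moves '[[[0,0,0],[0,0,0.015],50],[[0,0,0],[0,0,0.01],50],[[0,0,0],[0,0,0],50]]'

```text
t: 17.48
position: [512.9, -132.4, 118.7]
eef_rot: [0.003, -3.141, -0.0]
contact_force: [0.9, 0.2, -2.6]
opening: 62.9
finger_force: 66.3
```

Request:
jog_arm --moves '[[[0,0,0],[0,0,0.01],50],[[0,0,0],[0,0,0],50]]'

```text
t: 17.73
position: [512.9, -132.3, 117.7]
eef_rot: [0.003, -3.141, -0.0]
contact_force: [-0.5, -0.8, -2.5]
opening: 63.2
finger_force: 66.3
```

Request:
jog_arm --moves '[[[0,0,0],[0,0,0.007],50],[[0,0,0],[0,0,0],50]]'

```text
t: 17.98
position: [512.9, -132.3, 117.0]
eef_rot: [0.003, -3.141, -0.0]
contact_force: [0.1, 0.8, -1.6]
opening: 63.2
finger_force: 66.3
```

Request:
jog_arm --moves '[[[0,0,0],[0,0,0.006],50],[[0,0,0],[0,0,0],50]]'

```text
t: 18.23
position: [512.9, -132.4, 116.5]
eef_rot: [0.003, -3.142, -0.0]
contact_force: [-0.5, -0.7, -1.9]
opening: 63.0
finger_force: 66.3
```

Request:
jog_arm --moves '[[[0,0,0],[0,0,0.006],50],[[0,0,0],[0,0,0],50]]'

```text
t: 18.48
position: [513.2, -132.5, 116.4]
eef_rot: [-0.003, 3.141, -0.0]
contact_force: [-1.2, 1.1, 4.4]
opening: 63.4
finger_force: 66.7
```

Request:
jog_arm --moves '[[[0,0,0],[0,0,0.006],50],[[0,0,0],[0,0,0],50]]'

```text
t: 18.73
position: [513.3, -132.5, 116.4]
eef_rot: [-0.003, 3.141, -0.001]
contact_force: [-3.6, 2.0, 8.6]
opening: 63.4
finger_force: 67.4
```

Request:
jog_arm --moves '[[[0,0,0],[0,0,-0.007],50],[[0,0,0],[0,0,0],66],[[0,0,0],[0,0,0],70],[[0,0,0],[0,0,0],78],[[0,0,0],[0,0,0],82],[[0,0,0],[0,0,0],82]]'

```text
t: 19.48
position: [512.9, -132.4, 116.0]
eef_rot: [0.003, -3.142, -0.0]
contact_force: [-0.3, 0.2, -0.5]
opening: 81.9
finger_force: 0.0
```

Request:
jog_arm --moves '[[[0,0,0],[-0.03,0,-0.095],82],[[0,0,0],[0,0,-0.1],82],[[0,0,0],[0,0,0],75],[[0,0,0],[0,0,0],68]]'

```text
t: 19.98
position: [516.0, -132.4, 135.7]
eef_rot: [-0.003, 3.141, -0.0]
contact_force: [0.4, 0.1, 0.1]
opening: 67.9
finger_force: 0.0
```

```bash
python3 - <<'E'
from h import *
o,M=st(); p=o["position"]
d=viewer.get_image("wrist"); s=viewer.get_image("scene"); save(d,"w6.png"); save(s,"s6.png")
find(d,"cap");find(d,"nosing_lid");find(s,"nosing_lid");find(s,"cap")
g=cv2.imread("pics/s6.png").astype(int)
for y in range(178,194,2): print(y," ".join("%d/%d"%(q.max()-q.min(),q.max()) for q in g[y,261:276]))
E
```

```text
t 19.975 pos [ 516.  -132.4  135.7] op 67.87903877062985 F [0.4 0.1 0.1]
[[-1.    -0.002  0.   ]
 [-0.002  1.    -0.   ]
 [-0.    -0.    -1.   ]]
q [-0.347  0.026  1.797 -0.     1.318 -1.92 ]
cap p0.57 world [ 507.1 -128.5  138.5] px [285. 275.]
nosing_lid p0.84 world [ 483.7 -131.8  118.7] px [278. 212.]
nosing_lid p0.57 world [ 541.  -113.   115.5] px [280. 192.]
nosing_lid p0.33 world [542.9 -99.3  63.5] px [283. 211.]
cap p0.82 world [ 525.1 -123.9  143.8] px [281. 177.]
178 32/113 28/110 29/102 23/97 23/93 24/90 43/79 59/132 48/211 64/169 126/225 130/239 132/241 134/242 129/243
180 28/112 28/105 27/104 23/95 24/92 40/75 64/101 45/208 45/219 64/168 71/130 72/130 128/230 133/240 129/243
182 28/113 27/106 26/101 34/89 64/109 66/109 66/109 44/209 45/223 61/184 68/135 67/121 66/116 70/124 73/130
184 33/104 43/83 66/107 70/112 68/112 69/114 67/109 37/165 44/217 46/220 56/179 65/127 67/119 65/114 69/116
186 65/103 63/102 67/106 68/106 67/109 64/110 67/112 37/113 33/158 46/211 47/219 49/166 63/122 67/116 66/114
188 66/101 60/101 65/104 64/102 64/106 64/104 67/109 47/211 27/129 20/101 41/185 47/220 47/220 44/187 48/123
190 64/106 64/96 62/98 63/99 64/100 60/117 27/237 22/246 37/220 27/125 19/94 23/100 27/131 37/187 46/219
192 67/108 65/106 62/103 61/105 54/105 38/236 24/245 24/245 41/225 39/164 35/134 26/105 19/95 20/96 20/94
```

Request:
jog_arm --moves '[[[0,0,0],[0,0,0],64],[[0,0,0],[0,0,0],60],[[0,0,0],[0,0,0],56],[[0,0,0],[0,0,0],45],[[0,0,0],[0,0,0],45]]'

```text
t: 20.9
position: [516.4, -132.5, 136.2]
eef_rot: [-0.003, 3.14, -0.001]
contact_force: [-0.4, 0.5, 5.7]
opening: 56.5
finger_force: 63.0
```

```bash
python3 -c "
from h import *
st()"
```

```text
t 20.9 pos [ 516.4 -132.5  136.2] op 56.45374655434203 F [-0.4  0.5  5.7]
[[-1.    -0.002  0.001]
 [-0.002  1.    -0.   ]
 [-0.001 -0.    -1.   ]]
q [-0.347  0.026  1.796  0.     1.319 -1.92 ]
```

In the tool's units: -5 mm is -0.05, -2 mm is -0.02.

Request:
jog_arm --moves '[[[0,0,0],[0,0,-0.02],45],[[0,0,0],[0,0,-0.03],45],[[0,0,0],[0,0,-0.04],45],[[0,0,0],[0,0,-0.05],45],[[0,0,0],[0,0,-0.06],45],[[0,0,0],[0,0,0],45]]'

```text
t: 21.65
position: [516.4, -132.5, 156.4]
eef_rot: [-0.003, 3.14, -0.001]
contact_force: [0.1, -0.3, 0.1]
opening: 56.1
finger_force: 63.5
```

```bash
python3 - <<'E'
from h import *
o,M=st(); s=viewer.get_image("scene"); d=viewer.get_image("wrist"); save(s,"s7.png"); save(d,"w7.png")
for n,i in(("s",s),("w",d)):
    print(n); find(i,"nosing_lid");find(i,"cap");find(i,"jar",2)
E
```

```text
t 21.65 pos [ 516.4 -132.5  156.4] op 56.080332776193686 F [ 0.1 -0.3  0.1]
[[-1.    -0.002  0.001]
 [-0.002  1.    -0.001]
 [-0.001 -0.001 -1.   ]]
q [-0.347  0.006  1.777 -0.     1.357 -1.92 ]
s
nosing_lid p0.67 world [ 534.3 -112.1  119.1] px [282. 190.]
cap p0.91 world [ 526.7 -126.8  161.8] px [280. 171.]
jar p0.95 world [628.   -1.2  81.8] px [286. 253.]
jar p0.94 world [ 661.3 -156.9   85.4] px [226. 218.]
w
nosing_lid p0.85 world [ 487.5 -132.7  121.3] px [276. 207.]
cap p0.67 world [ 504.4 -128.6  158.5] px [285. 269.]
jar p0.92 world [578.6 -18.4  68.6] px [422. 297.]
jar p0.78 world [ 379.7 -197.3   77.4] px [160.  -1.]
```

The cap is up alone and the nosing lid stays at z of about 119. Now I lift the remaining 80 mm.

Request:
jog_arm --moves '[[[0,0,0],[0,0,-0.1],45],[[0,0,0],[0,0,-0.2],45],[[0,0,0],[0,0,-0.2],45],[[0,0,0],[0,0,-0.15],45],[[0,0,0],[0,0,-0.1],45],[[0,0,0],[0,0,-0.05],45],[[0,0,0],[0,0,0],45],[[0,0,0],[0,0,0],45],[[0,0,0],[0,0,0],45]]'

```text
t: 23.18
position: [515.6, -132.2, 234.8]
eef_rot: [0.003, -3.141, -0.001]
contact_force: [-0.4, 0.0, -1.9]
opening: 55.3
finger_force: 63.6
```

```bash
python3 - <<'E'
from h import *
o,M=st(); s=viewer.get_image("scene"); d=viewer.get_image("wrist"); t=viewer.get_image("top")
rs=lambda im:cv2.resize(im,(400,300),interpolation=cv2.INTER_CUBIC)[:,:,::-1]
cv2.imwrite("pics/final.png",np.vstack([np.hstack([rs(s["img"][115:250,200:380]),rs(s["img"])]),np.hstack([rs(d["img"]),rs(t["img"])])]))
for n,i in(("s",s),("w",d)):
    print(n); find(i,"nosing_lid",2);find(i,"cap",2)
E
```

```text
t 23.175 pos [ 515.6 -132.2  234.8] op 55.305258295355145 F [-0.4  0.  -1.9]
[[-1.    -0.002 -0.001]
 [-0.002  1.     0.   ]
 [ 0.001  0.    -1.   ]]
q [-0.347 -0.048  1.686 -0.     1.506 -1.92 ]
s
nosing_lid p0.97 world [ 523.  -121.5  117.2] px [283. 185.]
cap p0.89 world [ 523.4 -125.3  242.5] px [281. 142.]
w
nosing_lid p0.57 world [ 496.5 -132.   120.5] px [277. 187.]
nosing_lid p0.29 world [ 505.9 -127.2  238.1] px [288. 274.]
cap p0.60 world [ 504.3 -125.7  238. ] px [291. 270.]
cap p0.20 world [ 502.  -133.9  120.8] px [275. 194.]
```

Request:
jog_arm --moves '[[[0,0,0],[0,0,0],45],[[0,0,0],[0,0,0],45],[[0,0,0],[0,0,0],45],[[0,0,0],[0,0,0],45],[[0,0,0],[0,0,0],45],[[0,0,0],[0,0,0],45]]'

```text
t: 24.28
position: [515.9, -132.4, 235.5]
eef_rot: [-0.003, 3.142, -0.0]
contact_force: [0.4, 0.9, -0.7]
opening: 55.9
finger_force: 63.6
```

```bash
python3 - <<'E'
from h import *
s=viewer.get_image("scene"); t=viewer.get_image("top"); g=s["img"].astype(int)
find(t,"chest_drawer0_handle",2); find(t,"jar",6); find(s,"jar",6); find(s,"glass")
def ext(x,y,z,r):
    a=np.linspace(0,2*np.pi,180); c=cv2.projectPoints(np.c_[x+r*np.cos(a),y+r*np.sin(a),z+0*a],np.ravel(s["rvec"]),np.ravel(s["tvec"]),s["mtx"],None)[0].reshape(-1,2)
    return [(c[i].round(1)) for i in (c[:,0].argmin(),c[:,0].argmax(),c[:,1].argmax())]
for z,r in((120,33),(110,33),(134,22.5),(110,29.5)): print(z,r,ext(516.6,-132.4,z,r))
for y in (180,181,182,183,184,185): print(y," ".join("%d/%d"%(q.max()-q.min(),q.max()) for q in g[y,264:272])," || "," ".join("%d/%d"%(q.max()-q.min(),q.max()) for q in g[y,292:302]))
print("col 281 down"," ".join("%d:%d/%d"%(y,g[y,281].max()-g[y,281].min(),g[y,281].max()) for y in range(172,204)))
E
```

```text
chest_drawer0_handle p0.89 world [565.5 244.4 105.3] px [132. 191.]
jar p0.78 world [606.   -8.8  79.6] px [259. 178.]
jar p0.76 world [468.8   1.4  76.9] px [252. 243.]
jar p0.73 world [ 361.4 -198.2   74.8] px [347. 299.]
jar p0.68 world [ 478.1 -245.    67.3] px [369. 243.]
jar p0.55 world [ 483.4 -122.    75.8] px [311. 238.]
jar p0.88 world [ 382.4 -184.2   64.6] px [307. 159.]
jar p0.83 world [ 502.3 -261.4   80.9] px [251. 161.]
jar p0.80 world [626.4  -3.1  80.6] px [286. 253.]
jar p0.77 world [493.1  15.4  71.3] px [335. 226.]
jar p0.73 world [ 539.9 -101.5   64.3] px [284. 209.]
jar p0.69 world [ 661.7 -156.    82.3] px [227. 220.]
glass p0.82 world [ 654.3 -344.   121.6] px [178. 162.]
120 33 [array([267.2, 180.9]), array([296.4, 180.6]), array([281.5, 191.4])]
110 33 [array([267.3, 183.9]), array([296.3, 183.6]), array([281.6, 194.5])]
134 22.5 [array([271.6, 176.5]), array([291.7, 176.2]), array([281.5, 183.6])]
110 29.5 [array([268.9,
[... 544 characters left out ...]
/115 43/210 39/190 97/180 114/184 113/183 113/183 114/184
184 68/113 70/112 68/115 68/113 37/167 45/219 43/219 45/221  ||  23/113 23/113 24/116 44/209 34/160 97/173 109/178 110/182 111/180 112/182
185 66/110 68/112 68/109 73/113 38/117 44/211 44/221 46/218  ||  22/113 24/113 46/209 45/220 22/111 98/164 109/177 109/180 111/177 111/180
col 281 down 172:43/208 173:44/213 174:34/151 175:36/174 176:45/214 177:45/226 178:45/224 179:44/223 180:44/224 181:20/103 182:43/225 183:44/223 184:42/208 185:25/127 186:19/103 187:20/102 188:21/109 189:30/138 190:45/215 191:44/220 192:28/135 193:21/100 194:21/102 195:27/110 196:36/139 197:37/139 198:37/140 199:37/142 200:35/141 201:46/178 202:53/210 203:51/211
```

The rim outline in the scene picture matches a level rim seated at z = 120 to within 0.3 px. The drawer is open, the other jars and the glass have not moved, and the cap is held still.

```bash
python3 -c "
from cell import bot
print(bot.hand_in())"
```

```text
the job is handed in; nothing more can be done
None
```

I handed the job in at about 24 s: the drawer is out at its stop, the nosing lid sits flat on the jar, and the cap is held upright and still about 10 cm above it, with the other jars and the glass not seen to have moved; the judge's verdict was not shown.

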